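# Start the stage screw in the cue-light box's foot-iron

### The arm

A 7-joint arm with a two-finger parallel gripper is mounted at the origin on the work surface. World frame = base frame: x ahead of the robot, y to its left, z up, the work surface at z = 0. Lengths are in m, angles in rad, forces in N, time in s.
With the tool pointing down it reaches from about 0.4 to 0.875 m from the base axis. Payload 19.3 kg.
Tool frame: the origin (TCP) lies at the very end of the fingers, on their centre line; the grasp point (between the pads) lies 19 mm behind it; z points along the fingers, x is the direction in which the jaws open and shut, and the axes are right-handed (so a half turn about z gives the same grasp; the last joint's range is limited). The gripper opens to 85 mm and grips with 20 to 120 N. Pads are 22 mm wide; open, the fingers measure 114 mm over their backs; the gripper's body (76 mm by 85 mm) begins 54 mm behind the grasp point. The pads swing forward as they close: fully open they stand 13 mm farther back than shut.
Start: joints at [-1.416, 0.521, -0.036, 1.599, 0.021, 1.021, -0.113], TCP at [0.139, 0.609, 0.196] pointing down, gripper open.
Joint ranges: [-2.91, 2.91], [-0.3, 2.13], [-1.5, 1.42], [0.17, 2.43], [-1.26, 4.41], [0.16, 1.93], [-2.52, 2.52]. Speed limits (rad/s): [1.89, 1.89, 2.39, 2.39, 3.01, 3.01, 3.01].

### API

Orientations are given as [roll, pitch, yaw] about the fixed x, y, z axes, in that order (R = Rz(yaw) Ry(pitch) Rx(roll)).
In Python, from workcell import observe, eyes, job_done gives the robot as it stands. The module is installed in compiled form; this text tells all that it offers.
- The arm moves only by the shell command python3 -m pendant 'ROWS' [FORCE]. ROWS is JSON, a list of rows, each an object of numbers: "dx", "dy", "dz": the shift along the tool's x, y, z in mm; "ax", "ay", "az": the turn, a rotation vector about the tool's x, y, z in degrees; "claw": the finger opening in mm, from 0 to 85.4. A call has 1 to 10 rows; each row is the pose to reach, as a shift and turn from the pose commanded when the call began, along the tool's axes at that moment; what a row does not reach only later rows make up. A row lasts 1/12 s, in which the tool goes at most 41.7 mm and 7.16 degrees, less where a joint would pass 70% of its speed; a pose out of reach is approached as far as the arm can. A call with a gripper value outside its range is refused whole. The fingers move at their own pace and stop on an object; FORCE is the grip in N (left out, the last holds). Time passes only in rows, so rows that repeat a pose let the fingers close. It gives the time, the measured TCP pose, the force and the opening at its end, in the units of the state.
- observe(): the state, without advancing time (a new reading comes with each control period).
- eyes.grab_frame(name): name is "scene" or "top"; returns a dict with "image" (480x640x3 uint8, blue, green, red), "fovy" (degrees; the focal length in pixels is half the picture's height over the tangent of half this angle, whatever the lens; pixels are square), "cx", "cy" (the principal point, pixels), "view" (4x4, takes a point from world to camera coordinates). Camera axes: x right, y up, looking along -z (the intrinsics and any distortion apply to the point x, -y, -z); pixel columns grow to the right and rows downward; lengths in m; the calibration is good to about 2 mm. A picture is of the moment at which its call begins. There is no depth.
- job_done(): hands the job in, once; it reports no verdict.
The state is a dict: "clock": time; "qpos": joint angles; "qd": joint speeds; "joint_efforts": joint torques, N m; "position": TCP position; "tool_rot": TCP orientation; "force": force on the tool from outside, world axes, zero at the start; "moment": the same for the moment, N m; "grip_width": finger opening in m.
Only numpy, scipy, OpenCV 4.12 (cv2) and the standard library are available. Lean on these libraries where they do the work, as an engineer would, in place of code of your own. Each camera call takes 0.05 s, during which the arm holds its last target.

### The job

Take the stage screw out of its wooden rack and stand it, tip down, in the hole of the cue-light box's foot-iron. Push it down firmly while turning it clockwise (seen from above) until it bites, cuts its first thread and has drawn itself about 4 mm deeper into the plywood, but never press harder than 35 N, or the ply will split. Leave it standing upright by itself, and do not disturb the mug, compass, ashtray or telephone receiver.

Things in the scene. Friction and masses are not known exactly. Their poses are not given: they have to be found in the camera images.
- stage_screw: Stage screw, a big hand-turned self-tapping steel screw, 96 mm tall, 0.18 to 0.29 kg, standing in the rack at any yaw, upright. Origin: centre of its blunt lower tip; z up along the shank. Shank 14 mm in diameter (thread look only) with a collar 22 mm wide at z = 66 to 70 mm; above it the flat handle bar.
- handle (a point): Middle of the stage screw's handle bar, 83 mm above the screw's tip. The bar is 56 mm long (x), 12 mm thick (y) and 26 mm high, with flat sides: pinch it from above across the 12 mm. Same axes as the screw.
- rack: Wooden rack block fixed to the flap, 140 (its x) x 70 x 40 mm high, origin at the centre of its underside. Two blind holes 19 mm in diameter and 30 mm deep (floor 10 mm above the flap) at x = -35 mm (holds the stage screw) and x = +35 mm (empty).
- foot: Plywood block 90 x 90 x 46 mm fixed to the flap, topped by the steel foot-iron of the cue-light box, a strip 50 mm wide and 4 mm thick (top at z = 50 mm). Origin: on the hole's axis, at the underside; z up. The dark cue-light box, 90 x 70 mm and 60 mm high with two low lenses up to 68 mm, stands at x = +70 to +160 mm. All fixed.
- hole (a point): Centre of the mouth of the upright hole in the foot-iron, 50 mm above the flap. The hole is 24 mm wide through the 4 mm iron and 20 mm wide through the ply below it. It ends on uncut wood, hard to the touch, somewhere between 31 and 39 mm below this point: how deep differs each time and is not measured, so feel for it.
- mug: Bystander: blue enamel mug, 80 mm in diameter and 80 mm high, handle at its +y; origin at the centre of its underside.
- compass: Bystander: brass compass, a disc 62 mm in diameter and 15 mm high; origin at the centre of its underside.
- ashtray: Bystander: black ashtray, 104 mm in diameter and 30 mm high; origin at the centre of its underside.
- receiver: Bystander: chrome telephone receiver lying cups down, 204 mm long (its x), 54 mm wide, 50 mm high; origin under its middle, on the flap.
- bite (a joint): How far the thread has been cut, in rad of turn: 0 = uncut. Pressed lightly, the screw only skates round on the wood; pressed with 16 to 25 N while turned clockwise (from above) it bites, turns this and sinks 1.5 mm per radian, to about 6 mm at most, and stays there. It may slip a little, so it can take more turning than this. Pushing alone or turning anticlockwise cuts nothing.
Mind the look-alikes: they are no part of the job. Several things have the shape of the stage_screw; the one meant has the colours described above. Of the things that look like the foot, take the one that is farthest to the robot's left at the start.

How it is judged:
By the outcome, as a careful person would: the job done as asked, in the order asked, and still so for the second after the job is handed in, with the robot touching nothing.
It also fails if it takes over 61 s, if anything falls off the work surface, if the arm or the gripper's body presses on something with over 40 N, if the wrist force passes 120 N, or if a joint passes its speed limit or range.

## Working session

There is one attempt and no reset: what is moved stays moved. The work goes in short steps, Python scripts to look and compute and a shell command to move; the robot and the scene stay as the last step left them, time stands still between calls to the robot, and variables do not carry over. Pictures are saved under pics/ and viewed, and the job is handed in when it is done.

```bash
mkdir -p pics; python3 - <<'E'
from workcell import observe, eyes
import cv2, json
s=observe(); print(s)
for n in("scene","top"):
    f=eyes.grab_frame(n); cv2.imwrite(f"pics/{n}0.png",f["image"]); print(n,{k:(v if k!="image" else v.shape) for k,v in f.items()})
E
```

```text
{'clock': 0.0, 'qpos': array([-1.41619441,  0.52199572, -0.03631027,  1.59996229,  0.02119131,
        1.0211276 , -0.11279134]), 'qd': array([ 3.63743127e-04, -8.10351877e-04, -6.07520165e-05,  6.95629107e-04,
       -7.24970453e-06,  8.68693918e-04, -7.81036690e-04]), 'joint_efforts': array([-1.37760911e-03, -9.27133512e+01,  1.97929412e+00, -3.69931519e+01,
        1.77477073e-02,  8.32164427e-03, -2.99558155e-05]), 'position': array([0.13928545, 0.60891112, 0.19595372]), 'tool_rot': array([3.14151231e+00, 1.10536241e-03, 1.34597283e+00]), 'force': array([ 0.09848396,  0.0904412 , -0.79670318]), 'moment': array([-0.01087143,  0.02399193, -0.021466  ]), 'grip_width': 0.08523610697226794}
scene {'image': (480, 640, 3), 'fovy': 51.118249303850284, 'cx': 318.0756870997245, 'cy': 246.07141482588224, 'view': array([[ 0.61978327,  0.78476763, -0.00291047, -0.26157361],
       [-0.60773797,  0.48231096,  0.63089674,  0.2034038 ],
       [ 0.49651109, -0.38925044,  0.77586135, -1.41314784],
       [ 0.        ,  0.        ,  0.        ,  1.        ]])}
top {'image': (480, 640, 3), 'fovy': 46.18070958362662, 'cx': 318.5465549500012, 'cy': 241.5603607928639, 'view': array([[-0.01306921, -0.9998959 ,  0.00611378,  0.00570599],
       [ 0.98950082, -0.01205272,  0.14402381, -0.41876827],
       [-0.14393513,  0.00793187,  0.98955534, -1.36863706],
       [ 0.        ,  0.        ,  0.        ,  1.        ]])}
```

View pics/scene0.png

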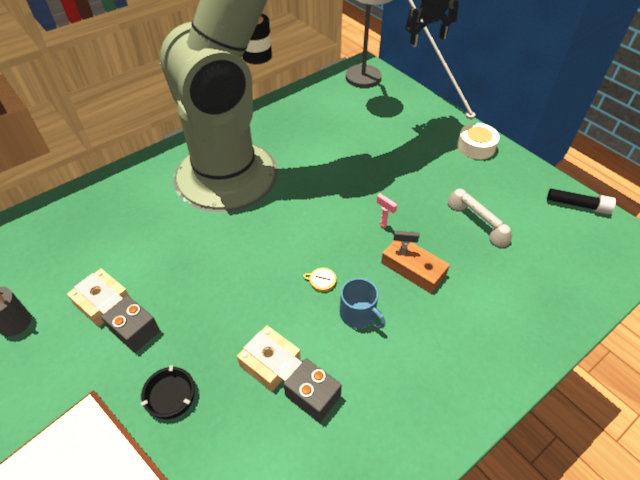

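View pics/top0.png

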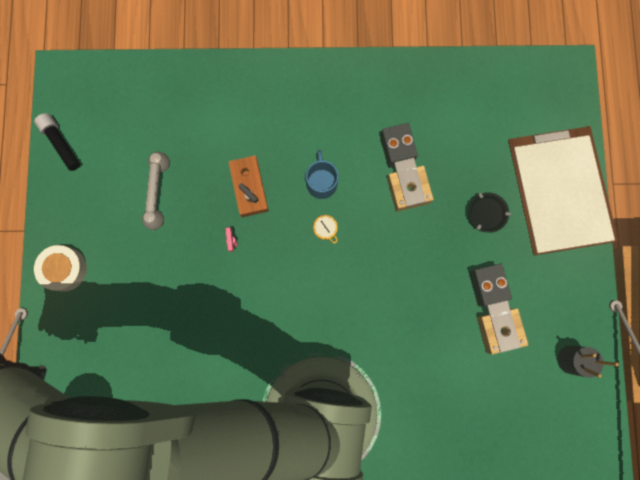

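Top view: there are two screw-shaped things, the dark steel one in the rack at about (248,190) and a pink one standing loose at (230,238). I take the steel one in the rack. There are two foot-like blocks, at (411,186) and (505,331). Image right is -y, so the one at (411,186) is farthest left. I'll check both choices in close crops.

```bash
cat > h.py <<'E'
import numpy as np, cv2
from workcell import observe, eyes
def cal(f):
    fl=240/np.tan(np.radians(f["fovy"])/2); return fl,f["cx"],f["cy"],f["view"]
def ray(f,u,v):
    fl,cx,cy,V=cal(f); R,t=V[:3,:3],V[:3,3]
    return -R.T@t, R.T@np.array([(u-cx)/fl,-(v-cy)/fl,-1])
def onz(f,u,v,z):
    c,d=ray(f,u,v); return c+d*(z-c[2])/d[2]
def proj(f,p):
    fl,cx,cy,V=cal(f); q=V[:3,:3]@np.array(p)+V[:3,3]; return cx+fl*q[0]/-q[2], cy-fl*q[1]/-q[2]
def tri(f1,a,f2,b):
    c,d=ray(f1,*a); e,g=ray(f2,*b); s=np.linalg.lstsq(np.c_[d,-g],e-c,rcond=None)[0]
    p,q=c+s[0]*d,e+s[1]*g; return (p+q)/2,np.linalg.norm(p-q)
def crop(im,u0,v0,w,h,k,name):
    cv2.imwrite(name,cv2.resize(im[v0:v0+h,u0:u0+w],None,fx=k,fy=k,interpolation=cv2.INTER_CUBIC))
E
python3 - <<'E'
from h import *
import pickle
t=eyes.grab_frame("top"); s=eyes.grab_frame("scene"); pickle.dump((t,s),open("f0.pkl","wb"))
a=cv2.resize(t["image"][145:245,215:285],None,fx=5.7,fy=5.7,interpolation=2)
b=cv2.resize(t["image"][115:215,375:445],None,fx=5.7,fy=5.7,interpolation=2)
cv2.imwrite("pics/ct.png",np.hstack([a,b]))
a=cv2.resize(s["image"][185:295,365:455],None,fx=4.4,fy=4.4,interpolation=2)
b=cv2.resize(s["image"][315:425,230:350],None,fx=3.3*4/3,fy=4.4,interpolation=2)
b=cv2.resize(s["image"][315:425,235:325],None,fx=4.4,fy=4.4,interpolation=2)
cv2.imwrite("pics/cs.png",np.hstack([a,b]))
E
```

```text
(no output)
```

View pics/ct.png

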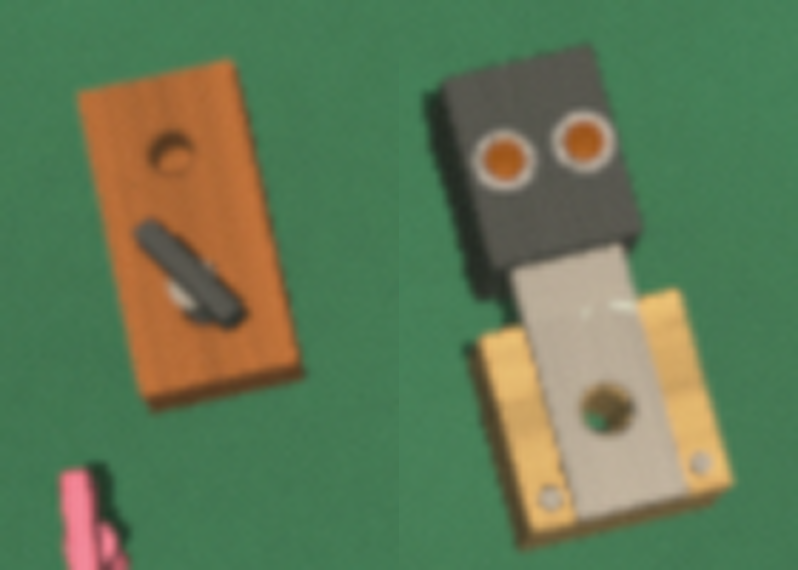

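View pics/cs.png

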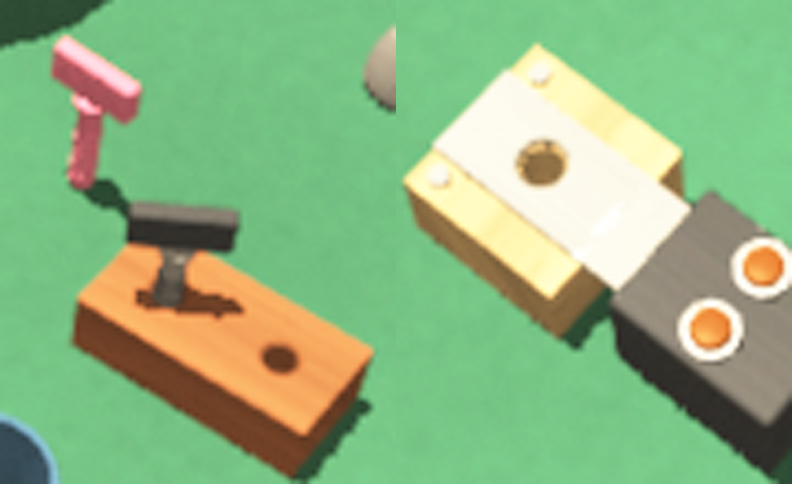

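The crops confirm both choices: a dark steel bar with a shank in the rack (top crop, about (190,270)), and a foot hole at about (607,408) in the crop. Now measuring.

```bash
cat > m.py <<'E'
from h import *
import pickle
t,s=pickle.load(open("f0.pkl","rb"))
def comp(m,near,off=(0,0)):
    n,l,st,c=cv2.connectedComponentsWithStats(m.astype(np.uint8))
    best=min((i for i in range(1,n) if st[i,4]>15),key=lambda i:np.hypot(*(c[i]-near)))
    return (l==best),c[best],st[best]
for f,n,pr,ph,prack in((t,"top",(247,193),(411,186),(250,170)),(s,"scene",(406,237),(267,352),(415,265))):
    hsv=cv2.cvtColor(f["image"],cv2.COLOR_BGR2HSV).astype(int)
    im=f["image"].astype(int)
    gray=(hsv[...,1]<70)&(hsv[...,2]<95)
    m,c,st=comp(gray,pr); r=cv2.minAreaRect(np.argwhere(m)[:,::-1].astype(np.float32))
    print(n,"bar",c.round(1),st,r)
    # hole: dark vs iron
    x0,y0=ph; sub=np.zeros(gray.shape,bool); sub[y0-9:y0+10,x0-9:x0+10]=1
    thr=130 if n=="top" else 190
    m,c,st=comp(sub&(im.min(2)<thr-20),ph); print(n,"hole",c.round(1),st, onz(f,c[0],c[1],.05).round(4))
    rk=(hsv[...,0]>3)&(hsv[...,0]<16)&(hsv[...,1]>140)&(hsv[...,2]>110)
    m,c,st=comp(rk,prack); cnt=max(cv2.findContours(m.astype(np.uint8),0,2)[0],key=cv2.contourArea)
    print(n,"rack",cv2.approxPolyDP(cv2.convexHull(cnt),3,True)[:,0].tolist())
E
python3 m.py
```

```text
top bar [248.3 193.4] [240 185  17  17 103] ((247.00003051757812, 193.50001525878906), (21.920310974121094, 6.363961219787598), 45.0)
top hole [411.  186.3] [407 182   9   9  67] [ 0.552  -0.2313  0.05  ]
top rack [[254, 156], [266, 208], [241, 214], [229, 162]]
scene bar [405.5 237.7] [394 232  25  10 149] ((405.4595031738281, 237.7432403564453), (24.49544906616211, 7.562353134155273), 9.462322235107422)
scene hole [267.6 351.6] [262 347  12  10 100] [ 0.5521 -0.232   0.05  ]
scene rack [[383, 253], [394, 240], [411, 242], [448, 266], [437, 283], [431, 283]]
```

```bash
cat > m2.py <<'E'
from m import *
print("----")
# rack top corners in top view at z=.04 (approx half-pixel)
P=[onz(t,u,v,.04) for u,v in((254.5,155.5),(266.5,208),(241,213.5),(228.5,161.5))]
P=np.array(P); print(P.round(4)); print([np.linalg.norm(P[i]-P[(i+1)%4]).round(4) for i in range(4)])
far=(P[0]+P[3])/2; near=(P[1]+P[2])/2
c=P.mean(0)
d=(far-near)/np.linalg.norm(far-near); print("c",c,"d",np.degrees(np.arctan2(d[1],d[0])), "holes",c+.035*d,c-.035*d)
for f,g in((t,(215+172/5.7,145+154/5.7)),(s,(365+280/4.4,185+358/4.4))): print("empty hole",g,onz(f,*g,.04))
# bar ends on top view: crop (148,228),(232,312)
for q in((215+148/5.7,145+230/5.7),(215+231/5.7,145+309/5.7)): print("bar end",onz(t,*q,.106))
# triangulate bar top ends: scene end crop left (133,211) right (236,215)
e1=tri(t,(240.9,185.3),s,(405.5,237.7));
# centre
b=tri(t,(247.7,193.0),s,(406.3,236.0)); print("mid tri",b)
print(onz(t,247.9,192.5,.100),onz(s,405.5,237.7,.093))
E
python3 m2.py | sed -n '/----/,$p'
python3 - <<'E'
import sys;sys.path.insert(0,'.')
from h import *;import pickle
t,s=pickle.load(open("f0.pkl","rb"))
crop(t["image"],232,175,36,36,16,"pics/bt.png")
crop(s["image"],385,222,45,36,14,"pics/bs.png")
E
```

```text
----
[[0.6387 0.1591 0.04  ]
 [0.5033 0.1289 0.04  ]
 [0.4902 0.1922 0.04  ]
 [0.6238 0.2245 0.04  ]]
[np.float64(0.1387), np.float64(0.0646), np.float64(0.1375), np.float64(0.067)]
c [0.56399195 0.17616571 0.04      ] d 13.104428778909035 holes [0.5980805  0.18410114 0.04      ] [0.52990341 0.16823028 0.04      ]
empty hole (245.17543859649123, 172.01754385964912) [0.59607048 0.18239788 0.04      ]
empty hole (428.6363636363636, 266.3636363636364) [0.59958673 0.18452502 0.04      ]
bar end [0.54532275 0.18402716 0.106     ]
bar end [0.51118614 0.14926871 0.106     ]
mid tri (array([0.52989513, 0.1700706 , 0.09414852]), np.float64(0.001874749574899798))
[0.52912317 0.16815112 0.1       ] [0.53223224 0.16674899 0.093     ]
```

View pics/bt.png

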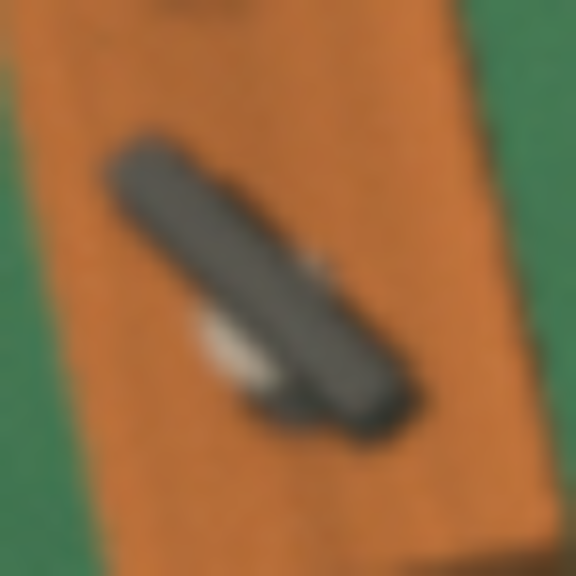

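View pics/bs.png

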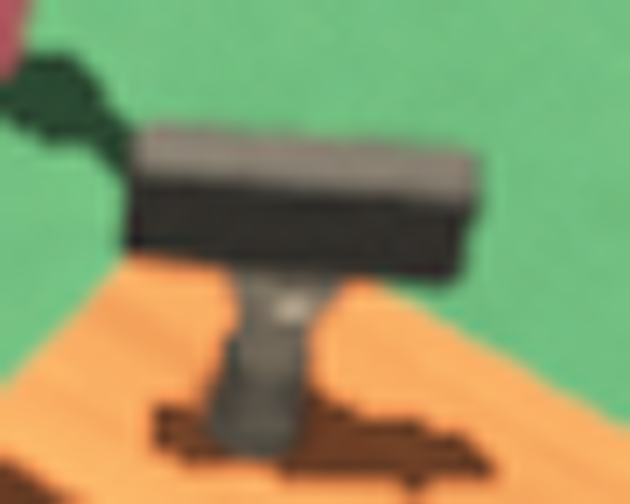

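```bash
python3 - <<'E'
from h import *; import pickle
t,s=pickle.load(open("f0.pkl","rb"))
p=lambda x,y,k,u,v:((x+.5)/k-.5+u,(y+.5)/k-.5+v)
T=lambda x,y:p(x,y,16,232,175); S=lambda x,y:p(x,y,14,385,222)
print("mid",tri(t,T(262,275),s,S(305,165)), onz(t,*T(262,275),.106),onz(s,*S(305,165),.106))
for f,a,b in((t,T(135,157),T(392,396)),(s,S(138,150),S(475,182))):
    A,B=onz(f,*a,.106),onz(f,*b,.106); d=A-B; print(A,B,(A+B)/2,np.linalg.norm(d),np.degrees(np.arctan2(d[1],d[0])))
o=observe(); print(np.degrees(o["tool_rot"]))
E
```

```text
mid (array([0.53021571, 0.16807004, 0.10533042]), np.float64(0.0014004007521025371)) [0.52960223 0.16743086 0.106     ] [0.53089885 0.16825076 0.106     ]
[0.54781086 0.18641486 0.106     ] [0.5110006  0.14807063 0.106     ] [0.52940573 0.16724274 0.106     ] 0.05315331821005795 46.16929318738232
[0.51185477 0.14938937 0.106     ] [0.5504707 0.1871161 0.106    ] [0.53116273 0.16825273 0.106     ] 0.05398607082652457 -135.66733026602566
[1.79996924e+02 3.85250485e-02 7.71178463e+01]
```

```bash
cat > d.py <<'E'
import sys
from h import *
from scipy.spatial.transform import Rotation as Ro
x,y,z,yaw=map(float,sys.argv[1:5])
o=observe(); R=Ro.from_euler("xyz",o["tool_rot"]); T=Ro.from_euler("xyz",[np.pi,0,np.radians(yaw)])
print("d mm",(R.inv().apply(np.array([x,y,z])-o["position"])*1000).round(1),"rot deg",np.degrees((R.inv()*T).as_rotvec()).round(2))
print("now",o["clock"],o["position"].round(4),np.degrees(o["tool_rot"]).round(2),"F",o["force"].round(2),"q",o["qpos"].round(2),"w",round(o["grip_width"]*1000,1))
E
python3 d.py .53 .168 .16 136
```

```text
d mm [-342.8  479.2   36.4] rot deg [-2.000e-02  4.000e-02 -5.888e+01]
now 0.2 [0.1393 0.6091 0.1962] [1.800e+02 4.000e-02 7.712e+01] F [ 0.11 -0.45 -0.3 ] q [-1.42  0.52 -0.04  1.6   0.02  1.02 -0.11] w 85.3
```

```bash
python3 -m pendant '[{"dx":-25,"dy":35,"az":-6,"claw":45},{"dx":-50,"dy":70,"az":-12,"claw":45},{"dx":-75,"dy":105,"az":-18,"claw":45},{"dx":-100,"dy":140,"az":-24,"claw":45},{"dx":-125,"dy":175,"az":-30,"claw":45},{"dx":-150,"dy":210,"az":-36,"claw":45},{"dx":-175,"dy":245,"az":-42,"claw":45},{"dx":-200,"dy":280,"az":-48,"claw":45},{"dx":-225,"dy":315,"az":-54,"claw":45},{"dx":-250,"dy":350,"az":-59,"claw":45}]' 40; python3 d.py .53 .168 .16 136
```

```text
d mm [-342.8  479.2   36.4] rot deg [-2.000e-02  4.000e-02 -5.888e+01]
now 0.2 [0.1393 0.6091 0.1962] [1.800e+02 4.000e-02 7.712e+01] F [ 0.11 -0.45 -0.3 ] q [-1.42  0.52 -0.04  1.6   0.02  1.02 -0.11] w 85.3schema error: expected keys dx, dy, dz, ax, ay, az, claw
```

```bash
python3 -m pendant '[{"dx":-25,"dy":35,"dz":0,"ax":0,"ay":0,"az":-6,"claw":45},{"dx":-50,"dy":70,"dz":0,"ax":0,"ay":0,"az":-12,"claw":45},{"dx":-75,"dy":105,"dz":0,"ax":0,"ay":0,"az":-18,"claw":45},{"dx":-100,"dy":140,"dz":0,"ax":0,"ay":0,"az":-24,"claw":45},{"dx":-125,"dy":175,"dz":0,"ax":0,"ay":0,"az":-30,"claw":45},{"dx":-150,"dy":210,"dz":0,"ax":0,"ay":0,"az":-36,"claw":45},{"dx":-175,"dy":245,"dz":0,"ax":0,"ay":0,"az":-42,"claw":45},{"dx":-200,"dy":280,"dz":0,"ax":0,"ay":0,"az":-48,"claw":45},{"dx":-225,"dy":315,"dz":0,"ax":0,"ay":0,"az":-54,"claw":45},{"dx":-250,"dy":350,"dz":0,"ax":0,"ay":0,"az":-59,"claw":45}]' 40; python3 d.py .53 .168 .16 136
```

```text
clock: 1.03
position: [0.4129, 0.3004, 0.1966]
tool_rot: [3.141, -0.0, 2.381]
force: [-0.1, 0.8, -0.2]
grip_width: 0.0451
d mm [-176.1  -15.3   36.6] rot deg [ 0.01 -0.01  0.45]
now 1.0333 [0.4129 0.3004 0.1966] [ 1.7999e+02 -1.0000e-02  1.3645e+02] F [-0.08  0.84 -0.21] q [-0.61  0.34 -0.17  1.89  0.07  0.91  1.56] w 45.1
```

```bash
python3 -m pendant '[{"dx":-35,"dy":-3,"dz":0,"ax":0,"ay":0,"az":0.5,"claw":45},{"dx":-70,"dy":-6,"dz":0,"ax":0,"ay":0,"az":0.5,"claw":45},{"dx":-105,"dy":-9,"dz":0,"ax":0,"ay":0,"az":0.5,"claw":45},{"dx":-140,"dy":-12,"dz":10,"ax":0,"ay":0,"az":0.5,"claw":45},{"dx":-165,"dy":-14,"dz":22,"ax":0,"ay":0,"az":0.5,"claw":45},{"dx":-176,"dy":-15,"dz":36,"ax":0,"ay":0,"az":0.5,"claw":45},{"dx":-176,"dy":-15,"dz":36,"ax":0,"ay":0,"az":0.5,"claw":45},{"dx":-176,"dy":-15,"dz":36,"ax":0,"ay":0,"az":0.5,"claw":45}]' 40; python3 d.py .53 .168 .083 136; python3 - <<'E'
from h import *
for n,b in(("top",(200,145,100,100)),("scene",(355,160,120,120))):
    f=eyes.grab_frame(n); crop(f["image"],*b,5,f"pics/a_{n}.png"); print(proj(f,[.53,.168,.106]))
E
```

```text
clock: 1.7
position: [0.5283, 0.1686, 0.1599]
tool_rot: [-3.14, -0.001, 2.366]
force: [-0.5, 0.5, 0.8]
grip_width: 0.045
d mm [-1.7  0.9 76.9] rot deg [-0.08 -0.05 -0.44]
now 1.7 [0.5283 0.1686 0.1599] [-1.7992e+02 -5.0000e-02  1.3556e+02] F [-0.52  0.52  0.76] q [-0.34  0.46 -0.11  1.82  0.06  0.87  1.89] w 45.0
(np.float64(247.66754315159335), np.float64(191.5580882113079))
(np.float64(405.96040577196345), np.float64(233.13698940765445))
```

View pics/a_scene.png

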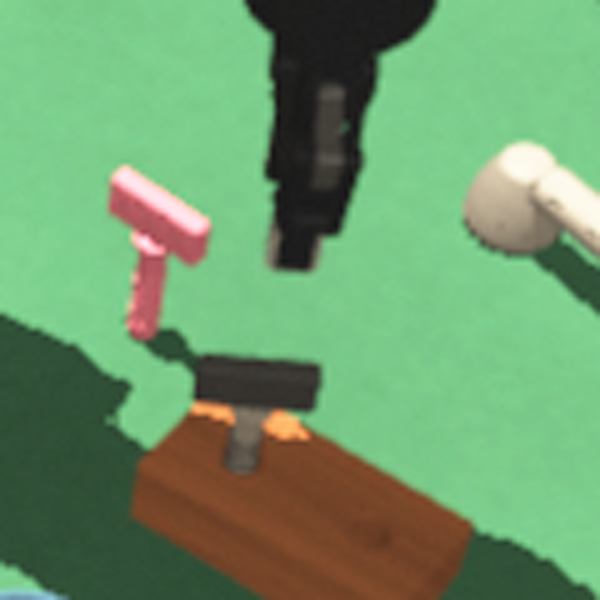

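View pics/a_top.png

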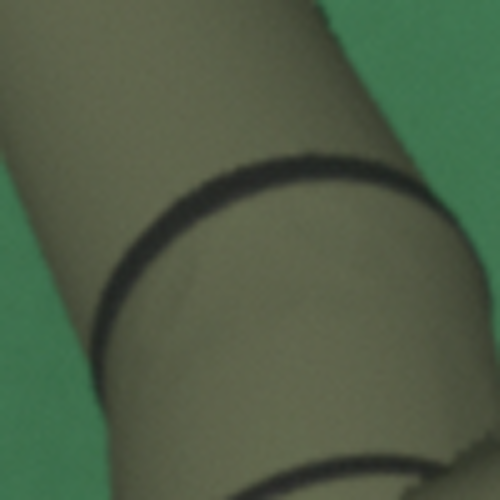

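Scene crop: the open fingers are in line above the dark bar at (258,380), and the pink screw is clear of them at (160,210). The top view is blocked by the arm. Descending.

```bash
python3 -m pendant '[{"dx":-1.5,"dy":0.5,"dz":15,"ax":0,"ay":0,"az":0,"claw":45},{"dx":-1.5,"dy":0.5,"dz":30,"ax":0,"ay":0,"az":0,"claw":45},{"dx":-1.5,"dy":0.5,"dz":45,"ax":0,"ay":0,"az":0,"claw":45},{"dx":-1.5,"dy":0.5,"dz":55,"ax":0,"ay":0,"az":0,"claw":45},{"dx":-1.5,"dy":0.5,"dz":65,"ax":0,"ay":0,"az":0,"claw":45},{"dx":-1.5,"dy":0.5,"dz":72,"ax":0,"ay":0,"az":0,"claw":45},{"dx":-1.5,"dy":0.5,"dz":76,"ax":0,"ay":0,"az":0,"claw":45},{"dx":-1.5,"dy":0.5,"dz":76,"ax":0,"ay":0,"az":0,"claw":45}]' 40; python3 d.py .53 .168 .083 136
```

```text
clock: 2.47
position: [0.5298, 0.1684, 0.0841]
tool_rot: [-3.141, -0.0, 2.367]
force: [-0.3, -0.7, -1.0]
grip_width: 0.0449
d mm [-0.4 -0.2  1.1] rot deg [-0.03 -0.02 -0.37]
now 2.4667 [0.5298 0.1684 0.0841] [-1.7997e+02 -2.0000e-02  1.3563e+02] F [-0.3  -0.73 -1.03] q [-0.34  0.56 -0.1   1.88  0.08  0.71  1.88] w 44.9
```

```bash
python3 -m pendant '[{"dx":0,"dy":0,"dz":0,"ax":0,"ay":0,"az":0,"claw":30},{"dx":0,"dy":0,"dz":0,"ax":0,"ay":0,"az":0,"claw":22},{"dx":0,"dy":0,"dz":0,"ax":0,"ay":0,"az":0,"claw":16},{"dx":0,"dy":0,"dz":0,"ax":0,"ay":0,"az":0,"claw":10},{"dx":0,"dy":0,"dz":0,"ax":0,"ay":0,"az":0,"claw":4},{"dx":0,"dy":0,"dz":0,"ax":0,"ay":0,"az":0,"claw":0},{"dx":0,"dy":0,"dz":0,"ax":0,"ay":0,"az":0,"claw":0},{"dx":0,"dy":0,"dz":0,"ax":0,"ay":0,"az":0,"claw":0},{"dx":0,"dy":0,"dz":0,"ax":0,"ay":0,"az":0,"claw":0}]' 40; python3 d.py .53 .168 .083 136;  python3 - <<'E'
from h import *
f=eyes.grab_frame("scene"); crop(f["image"],355,160,120,120,5,f"pics/b_scene.png"); 
E
```

```text
clock: 3.22
position: [0.5301, 0.1683, 0.0845]
tool_rot: [3.142, 0.0, 2.367]
force: [-0.1, 0.1, -0.0]
grip_width: 0.0002
d mm [-0.1 -0.3  1.5] rot deg [ 0.    0.   -0.38]
now 3.2167 [0.5301 0.1683 0.0845] [180.     0.   135.62] F [-0.07  0.14 -0.01] q [-0.34  0.56 -0.1   1.88  0.08  0.71  1.88] w 0.2
```

View pics/b_scene.png

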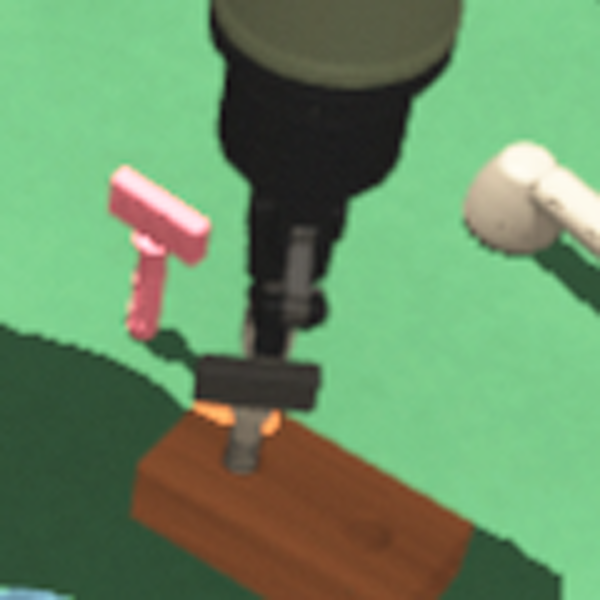

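The jaws closed to 0 without touching anything, so they missed. The bar is unmoved and the fingers vanish at its top edge, crop (265,358). I'll check where the calibration says the TCP projects.

```bash
python3 - <<'E'
from h import *
f=eyes.grab_frame("scene")
for p in([.5301,.1683,.0845],[.5301,.1683,.11],[.5301,.1683,.16],[.53,.168,.106],[.5283+.022*-.71,.1686+.022*.7,.16],[.5283-.022*-.71,.1686-.022*.7,.16]): u,v=proj(f,p); print(p,u,v,"crop",(u-355)*5,(v-160)*5)
c,d=ray(f,406,233); print(c,d/np.linalg.norm(d))
crop(f["image"],385,200,45,50,12,"pics/b2.png")
E
```

```text
[0.5301, 0.1683, 0.0845] 404.83747766070235 239.2084611890878 crop 249.18738830351174 396.04230594543907
[0.5301, 0.1683, 0.11] 406.3234265025194 231.94435111192664 crop 256.617132512597 359.72175555963315
[0.5301, 0.1683, 0.16] 409.3934429490883 216.93647413865077 crop 271.9672147454415 284.6823706932538
[0.53, 0.168, 0.106] 405.96040577196345 233.13698940765445 crop 254.80202885981726 365.6849470382723
[0.51268, 0.184, 0.16] 408.866376648941 209.0863661690507 crop 269.33188324470507 245.43183084525353
[0.54392, 0.1532, 0.16] 408.9437892172666 223.88872288894643 crop 269.71894608633306 319.44361444473213
[ 0.98737874 -0.4428978   0.9673187 ] [-0.39756321  0.53104195 -0.74829001]
```

View pics/b2.png

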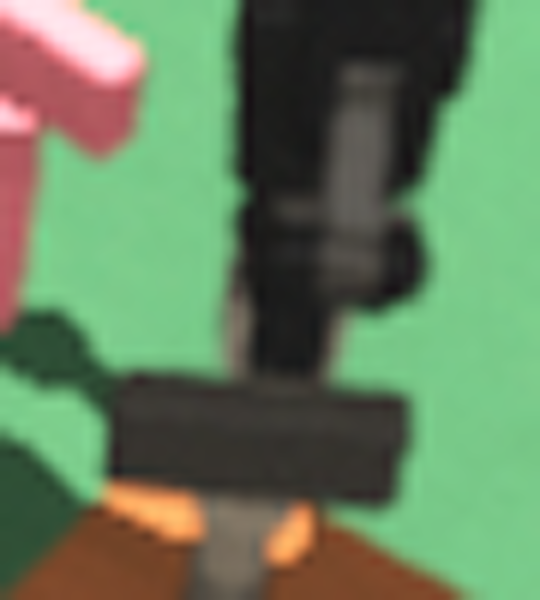

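The tip appears at crop row ~358, which corresponds to z≈0.11 and not the reported 0.0845. I'll raise the closed gripper clear of the bar and measure the fingertip directly.

```bash
python3 -m pendant '[{"dx":0,"dy":0,"dz":-20,"ax":0,"ay":0,"az":0,"claw":0},{"dx":0,"dy":0,"dz":-40,"ax":0,"ay":0,"az":0,"claw":0},{"dx":0,"dy":0,"dz":-40,"ax":0,"ay":0,"az":0,"claw":0},{"dx":0,"dy":0,"dz":-40,"ax":0,"ay":0,"az":0,"claw":0},{"dx":0,"dy":0,"dz":-40,"ax":0,"ay":0,"az":0,"claw":0}]' 40; python3 - <<'E'
from h import *
o=observe(); p=o["position"]; print(p)
f=eyes.grab_frame("scene"); crop(f["image"],375,170,60,75,8,"pics/c.png")
for dz in(0,.01,.02,.03):
  u,v=proj(f,p+[0,0,dz]); print(dz,(u-375+.5)*8,(v-170+.5)*8)
f=eyes.grab_frame("top"); cv2.imwrite("pics/c_top.png",f["image"])
E
```

```text
clock: 3.73
position: [0.5299, 0.1682, 0.1241]
tool_rot: [-3.141, -0.0, 2.367]
force: [0.4, 0.5, -0.6]
grip_width: -0.0001
[0.52985536 0.16820164 0.12411581]
0 260.4749481677618 466.15001350568537
0.01 265.3389528089747 442.3398928605495
0.02 270.27134015074444 418.1950273970201
0.03 275.2735624832894 393.7083079102583
```

View pics/c.png

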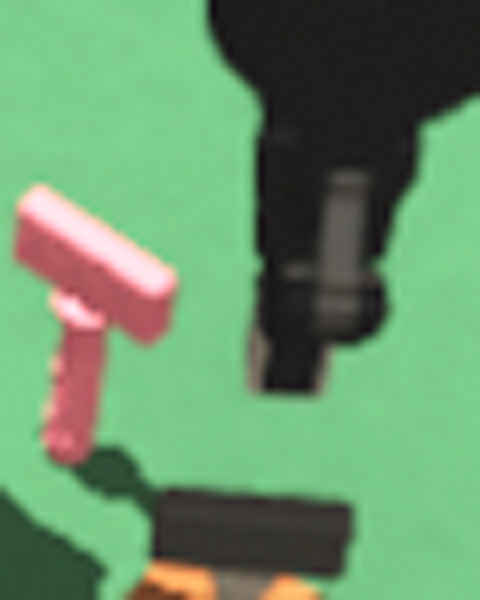

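View pics/c_top.png

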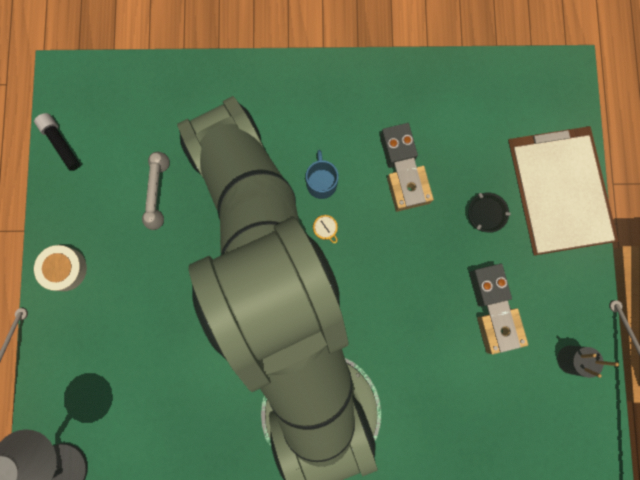

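Tip at crop (290,392), where the reported TCP projects to (260,466). So the real fingertips sit about 30 mm above the reported TCP and about 3 mm along the bar. That explains the miss. A straddling descent to reported z≈0.055 is clear of the rack (0.040) under either reading, so I'll do it in steps with the jaws open and look before closing.

```bash
python3 -m pendant '[{"dx":0,"dy":-3,"dz":0,"ax":0,"ay":0,"az":-0.4,"claw":45},{"dx":0,"dy":-3,"dz":0,"ax":0,"ay":0,"az":-0.4,"claw":45},{"dx":0,"dy":-3,"dz":0,"ax":0,"ay":0,"az":-0.4,"claw":45},{"dx":0,"dy":-3,"dz":10,"ax":0,"ay":0,"az":-0.4,"claw":45},{"dx":0,"dy":-3,"dz":20,"ax":0,"ay":0,"az":-0.4,"claw":45},{"dx":0,"dy":-3,"dz":30,"ax":0,"ay":0,"az":-0.4,"claw":45},{"dx":0,"dy":-3,"dz":38,"ax":0,"ay":0,"az":-0.4,"claw":45},{"dx":0,"dy":-3,"dz":44,"ax":0,"ay":0,"az":-0.4,"claw":45},{"dx":0,"dy":-3,"dz":50,"ax":0,"ay":0,"az":-0.4,"claw":45},{"dx":0,"dy":-3,"dz":50,"ax":0,"ay":0,"az":-0.4,"claw":45}]' 40; python3 - <<'E'
from h import *
o=observe(); p=o["position"]; print(p,o["force"])
f=eyes.grab_frame("scene"); crop(f["image"],375,190,60,75,8,"pics/d.png")
E
```

```text
clock: 4.67
position: [0.5274, 0.166, 0.0732]
tool_rot: [-3.14, -0.001, 2.374]
force: [-0.4, 0.0, -0.9]
grip_width: 0.0451
[0.52738562 0.16596158 0.07316563] [-0.37838154  0.03612559 -0.91207385]
```

View pics/d.png

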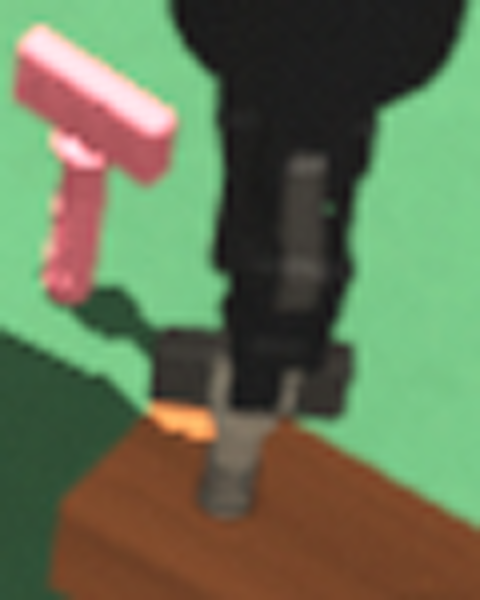

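The near finger is now in front of the bar at (255,400), straddling it with no force and well centred. I'll go 12 mm lower and close.

```bash
python3 -m pendant '[{"dx":0,"dy":0,"dz":4,"ax":0,"ay":0,"az":0,"claw":45},{"dx":0,"dy":0,"dz":8,"ax":0,"ay":0,"az":0,"claw":45},{"dx":0,"dy":0,"dz":12,"ax":0,"ay":0,"az":0,"claw":40},{"dx":0,"dy":0,"dz":12,"ax":0,"ay":0,"az":0,"claw":30},{"dx":0,"dy":0,"dz":12,"ax":0,"ay":0,"az":0,"claw":22},{"dx":0,"dy":0,"dz":12,"ax":0,"ay":0,"az":0,"claw":16},{"dx":0,"dy":0,"dz":12,"ax":0,"ay":0,"az":0,"claw":12},{"dx":0,"dy":0,"dz":12,"ax":0,"ay":0,"az":0,"claw":8},{"dx":0,"dy":0,"dz":12,"ax":0,"ay":0,"az":0,"claw":4},{"dx":0,"dy":0,"dz":12,"ax":0,"ay":0,"az":0,"claw":0}]' 30; python3 - <<'E'
from h import *
o=observe(); p=o["position"]; print(p,o["force"],o["moment"])
f=eyes.grab_frame("scene"); crop(f["image"],375,190,60,75,8,"pics/e.png")
E
```

```text
clock: 5.55
position: [0.5281, 0.1662, 0.0627]
tool_rot: [3.141, 0.0, 2.374]
force: [0.4, 0.7, 4.6]
grip_width: 0.0109
[0.5281388  0.16622307 0.06272558] [0.36600487 0.74381281 4.63875296] [0.0560821  0.09261246 0.03795614]
```

View pics/e.png

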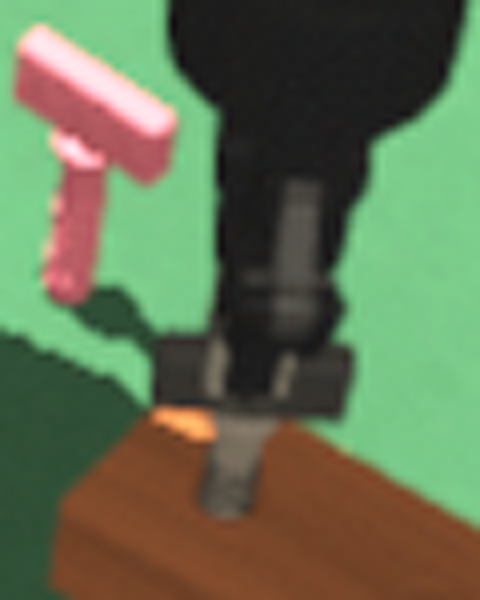

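Gripped: width 10.9 mm, with the pads across the middle of the bar at (250,370). Firming the grip and lifting.

```bash
python3 -m pendant '[{"dx":0,"dy":0,"dz":0,"ax":0,"ay":0,"az":0,"claw":0},{"dx":0,"dy":0,"dz":0,"ax":0,"ay":0,"az":0,"claw":0},{"dx":0,"dy":0,"dz":-8,"ax":0,"ay":0,"az":0,"claw":0},{"dx":0,"dy":0,"dz":-20,"ax":0,"ay":0,"az":0,"claw":0},{"dx":0,"dy":0,"dz":-35,"ax":0,"ay":0,"az":0,"claw":0},{"dx":0,"dy":0,"dz":-55,"ax":0,"ay":0,"az":0,"claw":0},{"dx":0,"dy":0,"dz":-80,"ax":0,"ay":0,"az":0,"claw":0},{"dx":0,"dy":0,"dz":-105,"ax":0,"ay":0,"az":0,"claw":0},{"dx":0,"dy":0,"dz":-130,"ax":0,"ay":0,"az":0,"claw":0},{"dx":0,"dy":0,"dz":-130,"ax":0,"ay":0,"az":0,"claw":0}]' 100; python3 - <<'E'
from h import *
import pickle
o=observe(); p=o["position"]; print(p,o["force"],o["moment"],o["grip_width"])
f=eyes.grab_frame("scene"); crop(f["image"],365,130,80,120,5,"pics/g.png"); pickle.dump((f,o),open("g.pkl","wb"))
E
```

```text
clock: 6.43
position: [0.5297, 0.1667, 0.1971]
tool_rot: [3.136, 0.002, 2.374]
force: [1.3, 0.9, -2.8]
grip_width: 0.0085
[0.52965787 0.16674779 0.19713021] [ 1.25012703  0.92929601 -2.83040442] [ 0.0431677  -0.07281738  0.03859164] 0.008517391220924096
```

View pics/g.png

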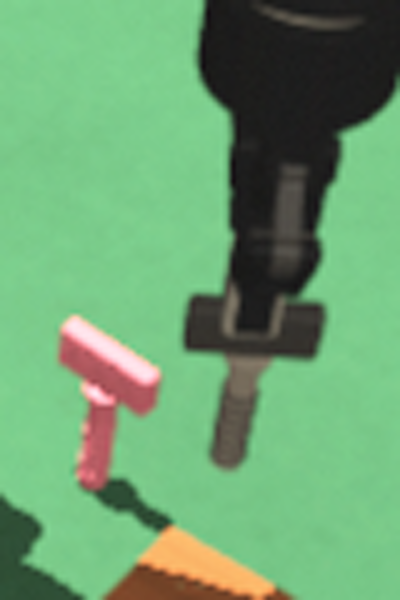

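```bash
python3 - <<'E'
from h import *
import pickle
f,o=pickle.load(open("g.pkl","rb"))
C=lambda q:((q[0]-365+.5)*5-.5,(q[1]-130+.5)*5-.5)
for nm,z in(("tip",.1444),("collar",.1444+.068),("top",.2404)):
    print(nm,C(proj(f,[.530,.168,z])))
crop(f["image"],395,180,40,50,12,"pics/g2.png")
E
```

```text
tip (np.float64(218.41327767259497), np.float64(460.84439652257896))
collar (np.float64(240.59050842919999), np.float64(352.28019077308227))
top (np.float64(250.38338260746923), np.float64(304.3411302638307))
```

View pics/g2.png

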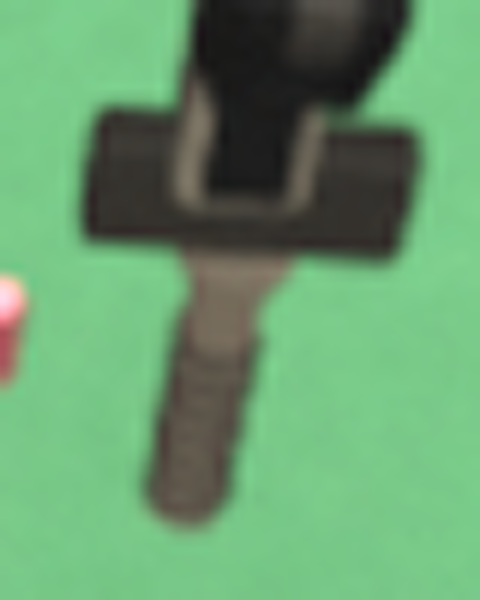

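```bash
python3 - <<'E'
from h import *
import pickle
f,o=pickle.load(open("g.pkl","rb"))
G=lambda x,y:((x+.5)/12-.5+395,(y+.5)/12-.5+180)
print("tcp",o["position"])
print("tip",onz(f,*G(190,494),.1444),"collar",onz(f,*G(238,262),.1444+.066),"bartop",onz(f,*G(260,122),.2404))
E
python3 d.py .552 -.2315 .24 95
```

```text
tcp [0.52965787 0.16674779 0.19713021]
tip [0.53062501 0.17382726 0.1444    ] collar [0.53367942 0.16959091 0.2104    ] bartop [0.53038726 0.17203952 0.2404    ]
d mm [-293.1 -270.1  -45.6] rot deg [2.200e-01 2.000e-02 4.101e+01]
now 6.4833 [0.5289 0.1664 0.1948] [1.7981e+02 9.0000e-02 1.3601e+02] F [ 0.4  -0.6  -3.79] q [-0.33  0.41 -0.11  1.79  0.05  0.94  1.91] w 8.7
```

```bash
python3 d.py .5485 -.2325 .21 105
```

```text
d mm [-291.2 -273.4  -15.6] rot deg [ 0.21  0.04 31.01]
now 6.4833 [0.5289 0.1664 0.1948] [1.7981e+02 9.0000e-02 1.3601e+02] F [ 0.4  -0.6  -3.79] q [-0.33  0.41 -0.11  1.79  0.05  0.94  1.91] w 8.7
```

```bash
python3 -m pendant '[{"dx":-10,"dy":-9,"dz":-15,"ax":0,"ay":0,"az":1,"claw":0},{"dx":-25,"dy":-23,"dz":-15,"ax":0,"ay":0,"az":3,"claw":0},{"dx":-45,"dy":-42,"dz":-15,"ax":0,"ay":0,"az":5,"claw":0},{"dx":-65,"dy":-61,"dz":-15,"ax":0,"ay":0,"az":7,"claw":0},{"dx":-85,"dy":-80,"dz":-15,"ax":0,"ay":0,"az":9,"claw":0},{"dx":-105,"dy":-98,"dz":-15,"ax":0,"ay":0,"az":11,"claw":0},{"dx":-125,"dy":-117,"dz":-15,"ax":0,"ay":0,"az":13,"claw":0},{"dx":-145,"dy":-136,"dz":-15,"ax":0,"ay":0,"az":15,"claw":0},{"dx":-165,"dy":-155,"dz":-15,"ax":0,"ay":0,"az":17,"claw":0},{"dx":-185,"dy":-174,"dz":-15,"ax":0,"ay":0,"az":19,"claw":0}]'; python3 d.py .5485 -.2325 .21 105
```

```text
clock: 7.32
position: [0.5394, -0.0889, 0.2065]
tool_rot: [-3.14, -0.001, 2.041]
force: [1.5, -0.5, -3.1]
grip_width: 0.0083
d mm [-132.2  -57.    -3.5] rot deg [-0.09 -0.04 11.92]
now 7.3167 [ 0.5394 -0.0889  0.2065] [-1.7991e+02 -5.0000e-02  1.1692e+02] F [ 1.51 -0.48 -3.12] q [ 0.02  0.39  0.04  1.8  -0.02  0.96  2.11] w 8.3
```

```bash
python3 -m pendant '[{"dx":-25,"dy":-11,"dz":-3,"ax":0,"ay":0,"az":2,"claw":0},{"dx":-50,"dy":-22,"dz":-3,"ax":0,"ay":0,"az":5,"claw":0},{"dx":-75,"dy":-32,"dz":-3,"ax":0,"ay":0,"az":7,"claw":0},{"dx":-97,"dy":-42,"dz":-3,"ax":0,"ay":0,"az":9,"claw":0},{"dx":-115,"dy":-50,"dz":-3,"ax":0,"ay":0,"az":11,"claw":0},{"dx":-127,"dy":-55,"dz":-3,"ax":0,"ay":0,"az":12,"claw":0},{"dx":-132,"dy":-57,"dz":-3,"ax":0,"ay":0,"az":12,"claw":0},{"dx":-132,"dy":-57,"dz":-3,"ax":0,"ay":0,"az":12,"claw":0},{"dx":-132,"dy":-57,"dz":-3,"ax":0,"ay":0,"az":12,"claw":0},{"dx":-132,"dy":-57,"dz":-3,"ax":0,"ay":0,"az":12,"claw":0}]'; python3 d.py .5485 -.2325 .12 105
python3 - <<'E'
from h import *
import pickle
o=observe();f=eyes.grab_frame("scene"); g=eyes.grab_frame("top"); pickle.dump((f,o,g),open("h.pkl","wb"))
crop(f["image"],225,240,100,140,4,"pics/h.png"); cv2.imwrite("pics/ht.png",g["image"])
E
```

```text
clock: 8.15
position: [0.5496, -0.2295, 0.2104]
tool_rot: [3.142, -0.001, 1.835]
force: [-0.0, -0.6, -3.5]
grip_width: 0.0083
d mm [-2.6 -1.9 90.4] rot deg [ 0.   -0.04  0.14]
now 8.15 [ 0.5496 -0.2295  0.2104] [ 1.8000e+02 -4.0000e-02  1.0514e+02] F [-0.04 -0.65 -3.45] q [ 0.21  0.46  0.12  1.67 -0.07  1.01  2.19] w 8.3
```

View pics/h.png

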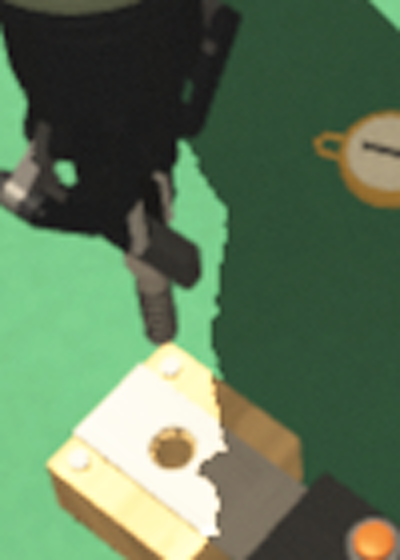

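View pics/ht.png

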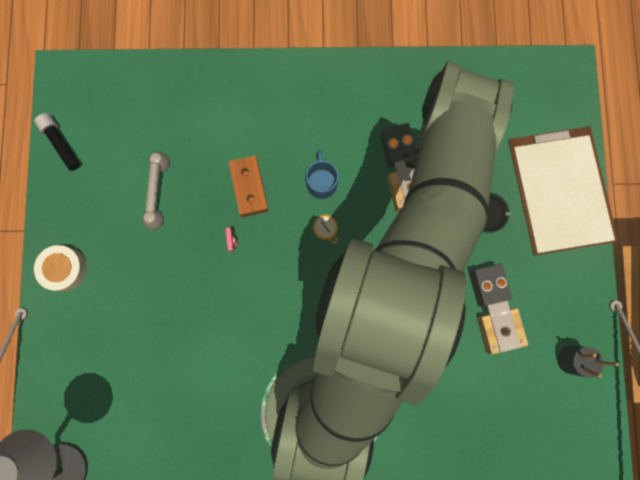

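```bash
python3 - <<'E'
from h import *
import pickle
f,o,g=pickle.load(open("h.pkl","rb"))
C=lambda q:[round((q[0]-240+.5)*11-.5),round((q[1]-280+.5)*11-.5)]
crop(f["image"],240,280,55,54,11,"pics/h2.png")
z=o["position"][2]-.0527
for dx,dy in((0,0),(.0035,.001)):
  for h in(0,.066,.07,.096): print(dx,h,C(proj(f,[.5496+dx,-.2295+dy,z+h])))
E
```

```text
0 0 [260, 475]
0 0.066 [224, 262]
0 0.07 [222, 248]
0 0.096 [206, 157]
0.0035 0 [277, 486]
0.0035 0.066 [242, 273]
0.0035 0.07 [239, 260]
0.0035 0.096 [224, 168]
```

View pics/h2.png

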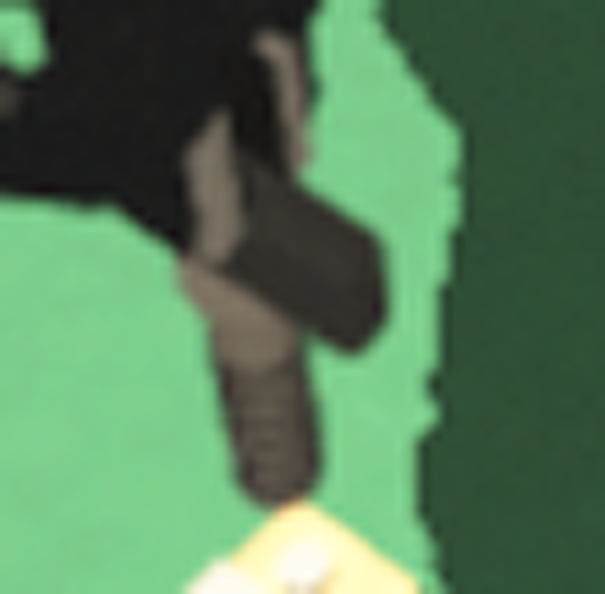

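```bash
python3 - <<'E'
from h import *
import pickle
f,o,g=pickle.load(open("h.pkl","rb"))
G=lambda x,y:((x+.5)/11-.5+240,(y+.5)/11-.5+280)
z=o["position"][2]-.0527
tip=onz(f,*G(280,478),z); col=onz(f,*G(247,270),z+.066); print(tip,col,o["position"])
E
python3 d.py .5485 -.2335 .13 105
```

```text
[ 0.55216379 -0.22727046  0.15771226] [ 0.55311905 -0.22748014  0.22371226] [ 0.54964722 -0.22952279  0.21041226]
d mm [-3.3 -2.1 80.6] rot deg [ 0.02 -0.02  0.12]
now 8.25 [ 0.5497 -0.2298  0.2106] [ 1.7998e+02 -2.0000e-02  1.0512e+02] F [ 0.01  0.62 -3.15] q [ 0.21  0.46  0.12  1.67 -0.07  1.01  2.19] w 8.4
```

```bash
python3 -m pendant '[{"dx":-2,"dy":-1,"dz":12,"ax":0,"ay":0,"az":0,"claw":0},{"dx":-4,"dy":-1.5,"dz":27,"ax":0,"ay":0,"az":0,"claw":0},{"dx":-4,"dy":-1.5,"dz":42,"ax":0,"ay":0,"az":0,"claw":0},{"dx":-4,"dy":-1.5,"dz":57,"ax":0,"ay":0,"az":0,"claw":0},{"dx":-4,"dy":-1.5,"dz":70,"ax":0,"ay":0,"az":0,"claw":0},{"dx":-4,"dy":-1.5,"dz":82,"ax":0,"ay":0,"az":0,"claw":0},{"dx":-4,"dy":-1.5,"dz":90,"ax":0,"ay":0,"az":0,"claw":0},{"dx":-4,"dy":-1.5,"dz":94,"ax":0,"ay":0,"az":0,"claw":0},{"dx":-4,"dy":-1.5,"dz":94,"ax":0,"ay":0,"az":0,"claw":0},{"dx":-4,"dy":-1.5,"dz":94,"ax":0,"ay":0,"az":0,"claw":0}]'
python3 - <<'E'
from h import *
import pickle
o=observe();f=eyes.grab_frame("scene"); pickle.dump((f,o),open("i.pkl","wb"))
p=o["position"];print(p,o["force"])
crop(f["image"],235,315,60,55,10,"pics/i.png")
C=lambda q:[round((q[0]-235+.5)*10-.5),round((q[1]-315+.5)*10-.5)]
print("hole",C(proj(f,[.552,-.2315,.05])),"tip predicted",C(proj(f,[.552,-.2315,p[2]-.0527])),"collar",C(proj(f,[.552,-.2315,p[2]-.0527+.066])))
E
```

```text
clock: 9.08
position: [0.5493, -0.2353, 0.1169]
tool_rot: [3.141, 0.0, 1.833]
force: [-0.3, -0.4, -2.1]
grip_width: 0.0082
[ 0.54925886 -0.23529247  0.11688392] [-0.32506301 -0.42697678 -2.11873341]
hole [332, 369] tip predicted [326, 336] collar [298, 171]
```

View pics/i.png

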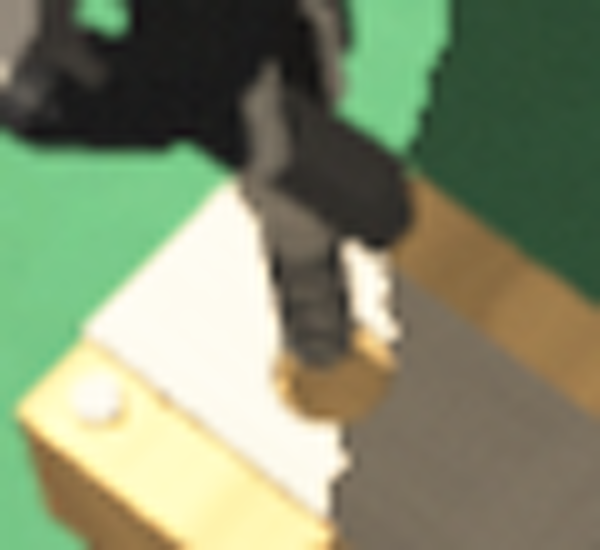

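Tip centre at about (320,338), predicted (326,336), over a hole centred at about (334,369). I need a nudge of about 1.2 mm to the camera's right, then lower into the hole watching the force.

```bash
python3 -m pendant '[{"dx":0.8,"dy":1.2,"dz":4,"ax":0,"ay":0,"az":0,"claw":0},{"dx":0.8,"dy":1.2,"dz":8,"ax":0,"ay":0,"az":0,"claw":0},{"dx":0.8,"dy":1.2,"dz":12,"ax":0,"ay":0,"az":0,"claw":0},{"dx":0.8,"dy":1.2,"dz":16,"ax":0,"ay":0,"az":0,"claw":0},{"dx":0.8,"dy":1.2,"dz":20,"ax":0,"ay":0,"az":0,"claw":0},{"dx":0.8,"dy":1.2,"dz":20,"ax":0,"ay":0,"az":0,"claw":0},{"dx":0.8,"dy":1.2,"dz":20,"ax":0,"ay":0,"az":0,"claw":0}]'
python3 - <<'E'
from h import *
import pickle
o=observe();f=eyes.grab_frame("scene"); pickle.dump((f,o),open("i.pkl","wb"))
p=o["position"];print(p,o["force"],o["moment"])
crop(f["image"],235,315,60,55,10,"pics/j.png")
E
```

```text
clock: 9.72
position: [0.5498, -0.2342, 0.0962]
tool_rot: [-3.141, -0.0, 1.833]
force: [0.8, -0.3, -2.7]
grip_width: 0.0084
[ 0.54980505 -0.23419008  0.09621467] [ 0.77519978 -0.33286258 -2.71734108] [-0.01397591  0.05044886 -0.03173393]
```

View pics/j.png

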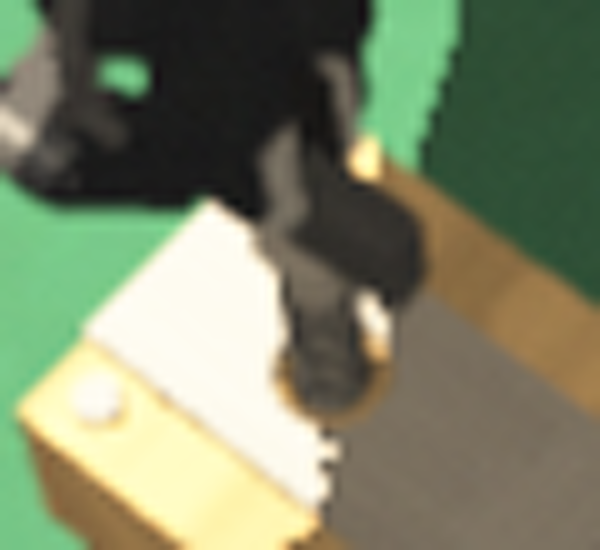

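The tip is inside the hole mouth at (325,385), a little left of centre. I'll shift another ~1.5 mm to the camera's right and go lower.

```bash
python3 -m pendant '[{"dx":0.9,"dy":1.2,"dz":2,"ax":0,"ay":0,"az":0,"claw":0},{"dx":0.9,"dy":1.2,"dz":5,"ax":0,"ay":0,"az":0,"claw":0},{"dx":0.9,"dy":1.2,"dz":8,"ax":0,"ay":0,"az":0,"claw":0},{"dx":0.9,"dy":1.2,"dz":11,"ax":0,"ay":0,"az":0,"claw":0},{"dx":0.9,"dy":1.2,"dz":14,"ax":0,"ay":0,"az":0,"claw":0},{"dx":0.9,"dy":1.2,"dz":17,"ax":0,"ay":0,"az":0,"claw":0},{"dx":0.9,"dy":1.2,"dz":20,"ax":0,"ay":0,"az":0,"claw":0},{"dx":0.9,"dy":1.2,"dz":20,"ax":0,"ay":0,"az":0,"claw":0}]'
python3 - <<'E'
from h import *
o=observe();f=eyes.grab_frame("scene")
p=o["position"];print(p,o["force"],o["moment"],np.degrees(o["tool_rot"]))
crop(f["image"],235,315,60,55,10,"pics/k.png")
E
```

```text
clock: 10.43
position: [0.5506, -0.2329, 0.0758]
tool_rot: [-3.141, -0.0, 1.833]
force: [0.8, 0.9, -2.8]
grip_width: 0.0087
[ 0.55058256 -0.23291752  0.07581551] [ 0.84815341  0.89415519 -2.80736235] [0.03642714 0.02455423 0.00300125] [-1.79958537e+02 -2.50269078e-02  1.05013988e+02]
```

View pics/k.png

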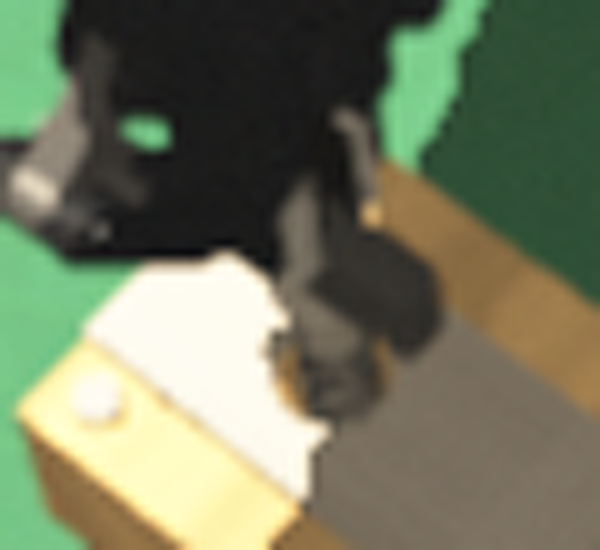

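```bash
python3 -m pendant '[{"dx":0,"dy":0,"dz":1,"ax":0,"ay":0,"az":0,"claw":0},{"dx":0,"dy":0,"dz":2,"ax":0,"ay":0,"az":0,"claw":0},{"dx":0,"dy":0,"dz":3,"ax":0,"ay":0,"az":0,"claw":0},{"dx":0,"dy":0,"dz":3,"ax":0,"ay":0,"az":0,"claw":0}]'; python3 -m pendant '[{"dx":0,"dy":0,"dz":0.5,"ax":0,"ay":0,"az":0,"claw":0},{"dx":0,"dy":0,"dz":1,"ax":0,"ay":0,"az":0,"claw":0},{"dx":0,"dy":0,"dz":1,"ax":0,"ay":0,"az":0,"claw":0}]'
```

```text
clock: 10.82
position: [0.5509, -0.233, 0.0734]
tool_rot: [-3.142, -0.0, 1.833]
force: [-0.1, 0.5, -2.2]
grip_width: 0.0085
clock: 11.07
position: [0.5509, -0.233, 0.0725]
tool_rot: [3.142, -0.0, 1.833]
force: [0.2, 0.6, -2.5]
grip_width: 0.008
```

```bash
python3 -m pendant '[{"dx":0,"dy":0,"dz":0.5,"ax":0,"ay":0,"az":0,"claw":0},{"dx":0,"dy":0,"dz":1,"ax":0,"ay":0,"az":0,"claw":0},{"dx":0,"dy":0,"dz":1,"ax":0,"ay":0,"az":0,"claw":0}]'
```

```text
clock: 11.32
position: [0.5509, -0.233, 0.0714]
tool_rot: [-3.141, -0.0, 1.833]
force: [0.8, -0.1, -1.5]
grip_width: 0.0086
```

```bash
for i in 1; do python3 -m pendant '[{"dx":0,"dy":0,"dz":0.5,"ax":0,"ay":0,"az":0,"claw":0},{"dx":0,"dy":0,"dz":1,"ax":0,"ay":0,"az":0,"claw":0},{"dx":0,"dy":0,"dz":1,"ax":0,"ay":0,"az":0,"claw":0}]'; done
```

```text
clock: 11.57
position: [0.5509, -0.233, 0.0704]
tool_rot: [-3.142, -0.0, 1.833]
force: [0.1, -1.2, -2.2]
grip_width: 0.0084
```

```bash
python3 -m pendant '[{"dx":0,"dy":0,"dz":0.5,"ax":0,"ay":0,"az":0,"claw":0},{"dx":0,"dy":0,"dz":1,"ax":0,"ay":0,"az":0,"claw":0},{"dx":0,"dy":0,"dz":1,"ax":0,"ay":0,"az":0,"claw":0}]'
```

```text
clock: 11.82
position: [0.5509, -0.233, 0.0694]
tool_rot: [-3.142, -0.0, 1.833]
force: [0.3, 0.6, -2.6]
grip_width: 0.0085
```

```bash
python3 -m pendant '[{"dx":0,"dy":0,"dz":0.5,"ax":0,"ay":0,"az":0,"claw":0},{"dx":0,"dy":0,"dz":1,"ax":0,"ay":0,"az":0,"claw":0},{"dx":0,"dy":0,"dz":1,"ax":0,"ay":0,"az":0,"claw":0}]'
```

```text
clock: 12.07
position: [0.5509, -0.233, 0.0684]
tool_rot: [-3.141, -0.0, 1.833]
force: [0.8, 0.5, -3.1]
grip_width: 0.0085
```

```bash
python3 -m pendant '[{"dx":0,"dy":0,"dz":0.5,"ax":0,"ay":0,"az":0,"claw":0},{"dx":0,"dy":0,"dz":1,"ax":0,"ay":0,"az":0,"claw":0},{"dx":0,"dy":0,"dz":1,"ax":0,"ay":0,"az":0,"claw":0}]'
```

```text
clock: 12.32
position: [0.551, -0.233, 0.0676]
tool_rot: [3.141, 0.0, 1.833]
force: [-0.3, 0.7, 0.0]
grip_width: 0.0087
```

```bash
python3 -m pendant '[{"dx":0,"dy":0,"dz":0.5,"ax":0,"ay":0,"az":0,"claw":0},{"dx":0,"dy":0,"dz":1,"ax":0,"ay":0,"az":0,"claw":0},{"dx":0,"dy":0,"dz":1,"ax":0,"ay":0,"az":0,"claw":0}]'
```

```text
clock: 12.57
position: [0.5514, -0.2333, 0.0671]
tool_rot: [3.141, 0.001, 1.833]
force: [-1.4, -0.1, 8.3]
grip_width: 0.0083
```

```bash
python3 -m pendant '[{"dx":0,"dy":0,"dz":0.5,"ax":0,"ay":0,"az":0,"claw":0},{"dx":0,"dy":0,"dz":1,"ax":0,"ay":0,"az":0,"claw":0},{"dx":0,"dy":0,"dz":1,"ax":0,"ay":0,"az":0,"claw":0}]'
```

```text
clock: 12.82
position: [0.5519, -0.2335, 0.0667]
tool_rot: [3.14, 0.001, 1.833]
force: [-2.1, 0.8, 16.2]
grip_width: 0.0086
```

Contact at reported z≈0.0677, about 35 mm below the mouth, so within 31–39. Stiffness is about 8 N per mm. Now pressing with ~20 N and turning clockwise (+az), with the rotation centred on the screw's axis.

```bash
python3 -m pendant '[{"dx":0.2,"dy":-0.1,"dz":0.3,"ax":0,"ay":0,"az":5,"claw":0},{"dx":0.4,"dy":-0.1,"dz":0.3,"ax":0,"ay":0,"az":10,"claw":0},{"dx":0.7,"dy":-0.2,"dz":0.4,"ax":0,"ay":0,"az":15,"claw":0},{"dx":0.9,"dy":-0.2,"dz":0.5,"ax":0,"ay":0,"az":20,"claw":0},{"dx":1.1,"dy":-0.2,"dz":0.6,"ax":0,"ay":0,"az":25,"claw":0},{"dx":1.3,"dy":-0.2,"dz":0.7,"ax":0,"ay":0,"az":30,"claw":0},{"dx":1.6,"dy":-0.1,"dz":0.8,"ax":0,"ay":0,"az":35,"claw":0}]'; python3 d.py .55 -.23 .06 70
```

```text
clock: 13.4
position: [0.5513, -0.2321, 0.0659]
tool_rot: [3.139, 0.0, 1.218]
force: [-0.9, -0.4, 15.5]
grip_width: 0.0085
d mm [ 1.6 -2.   5.9] rot deg [ 0.14  0.01 -0.24]
now 13.4 [ 0.5513 -0.2321  0.0659] [1.7986e+02 1.0000e-02 6.9760e+01] F [-0.91 -0.43 15.46] q [ 0.12  0.66  0.26  1.79 -0.24  0.72  1.73] w 8.5
```

```bash
python3 -m pendant '[{"dx":0.2,"dy":-0.1,"dz":0.3,"ax":0,"ay":0,"az":5,"claw":0},{"dx":0.4,"dy":-0.1,"dz":0.4,"ax":0,"ay":0,"az":10,"claw":0},{"dx":0.7,"dy":-0.2,"dz":0.5,"ax":0,"ay":0,"az":15,"claw":0},{"dx":0.9,"dy":-0.2,"dz":0.6,"ax":0,"ay":0,"az":20,"claw":0},{"dx":1.1,"dy":-0.2,"dz":0.7,"ax":0,"ay":0,"az":25,"claw":0},{"dx":1.3,"dy":-0.2,"dz":0.8,"ax":0,"ay":0,"az":30,"claw":0},{"dx":1.6,"dy":-0.1,"dz":1,"ax":0,"ay":0,"az":35,"claw":0}]'; python3 d.py .55 -.23 .06 70
```

```text
clock: 13.98
position: [0.5517, -0.2308, 0.0649]
tool_rot: [3.139, -0.001, 0.607]
force: [-2.6, -0.8, 16.6]
grip_width: 0.0088
d mm [-0.9 -1.6  4.9] rot deg [ 1.400e-01 -3.000e-02 -3.524e+01]
now 13.9833 [ 0.5517 -0.2308  0.0649] [ 1.7987e+02 -7.0000e-02  3.4760e+01] F [-2.64 -0.78 16.59] q [ 0.01  0.69  0.43  1.8  -0.4   0.74  1.26] w 8.8
```

```bash
python3 -m pendant '[{"dx":0.2,"dy":-0.1,"dz":0.2,"ax":0,"ay":0,"az":5,"claw":0},{"dx":0.4,"dy":-0.1,"dz":0.3,"ax":0,"ay":0,"az":10,"claw":0},{"dx":0.7,"dy":-0.2,"dz":0.4,"ax":0,"ay":0,"az":15,"claw":0},{"dx":0.9,"dy":-0.2,"dz":0.5,"ax":0,"ay":0,"az":20,"claw":0},{"dx":1.1,"dy":-0.2,"dz":0.7,"ax":0,"ay":0,"az":25,"claw":0},{"dx":1.3,"dy":-0.2,"dz":0.8,"ax":0,"ay":0,"az":30,"claw":0},{"dx":1.6,"dy":-0.1,"dz":0.9,"ax":0,"ay":0,"az":35,"claw":0}]'; python3 d.py .55 -.23 .06 70
python3 - <<'E'
from h import *
o=observe();f=eyes.grab_frame("scene"); print(o["moment"])
crop(f["image"],235,315,60,55,10,"pics/l.png")
E
```

```text
clock: 14.57
position: [0.5528, -0.23, 0.064]
tool_rot: [3.14, -0.002, -0.004]
force: [-2.4, -1.3, 15.9]
grip_width: 0.0084
d mm [-2.8  0.1  4. ] rot deg [ 1.300e-01 -6.000e-02 -7.024e+01]
now 14.5667 [ 0.5528 -0.23    0.064 ] [ 1.7993e+02 -1.1000e-01 -2.4000e-01] F [-2.43 -1.34 15.94] q [-0.09  0.74  0.59  1.8  -0.56  0.78  0.78] w 8.4
[-0.52977153  0.79810423  0.0293755 ]
```

View pics/l.png

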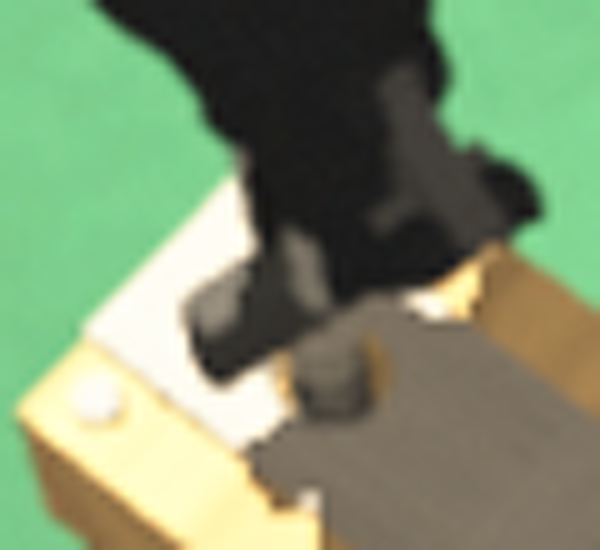

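The bar turned with the gripper, the shank stands in the hole at (333,385), and it has sunk 2.7 mm so far, matching 1.5 mm/rad. Continuing.

```bash
python3 -m pendant '[{"dx":0.2,"dy":-0.1,"dz":0.2,"ax":0,"ay":0,"az":5,"claw":0},{"dx":0.4,"dy":-0.1,"dz":0.3,"ax":0,"ay":0,"az":10,"claw":0},{"dx":0.7,"dy":-0.2,"dz":0.5,"ax":0,"ay":0,"az":15,"claw":0},{"dx":0.9,"dy":-0.2,"dz":0.6,"ax":0,"ay":0,"az":20,"claw":0},{"dx":1.1,"dy":-0.2,"dz":0.7,"ax":0,"ay":0,"az":25,"claw":0},{"dx":1.3,"dy":-0.2,"dz":0.8,"ax":0,"ay":0,"az":30,"claw":0},{"dx":1.6,"dy":-0.1,"dz":1,"ax":0,"ay":0,"az":35,"claw":0}]'; python3 d.py .55 -.23 .06 70
```

```text
clock: 15.2
position: [0.5542, -0.2299, 0.063]
tool_rot: [3.142, -0.002, -0.615]
force: [-3.6, -1.5, 16.8]
grip_width: 0.0085
d mm [-3.3  2.5  3. ] rot deg [ 1.1000e-01 -8.0000e-02 -1.0524e+02]
now 15.2 [ 0.5542 -0.2299  0.063 ] [ 1.800e+02 -1.200e-01 -3.524e+01] F [-3.59 -1.47 16.84] q [-0.18  0.8   0.75  1.8  -0.72  0.83  0.3 ] w 8.5
```

```bash
python3 -m pendant '[{"dx":0,"dy":0,"dz":0.1,"ax":0,"ay":0,"az":5,"claw":0},{"dx":0.1,"dy":0.1,"dz":0.3,"ax":0,"ay":0,"az":10,"claw":0},{"dx":0.2,"dy":0.1,"dz":0.4,"ax":0,"ay":0,"az":15,"claw":0},{"dx":0.2,"dy":0.1,"dz":0.5,"ax":0,"ay":0,"az":18,"claw":0},{"dx":0.2,"dy":0.1,"dz":0.5,"ax":0,"ay":0,"az":18,"claw":0}]'; python3 d.py .55 -.23 .06 70
```

```text
clock: 15.62
position: [0.5543, -0.23, 0.0624]
tool_rot: [-3.141, -0.002, -0.929]
force: [-2.8, -1.7, 19.0]
grip_width: 0.0082
d mm [-2.6  3.4  2.4] rot deg [ 1.2000e-01 -8.0000e-02 -1.2321e+02]
now 15.6167 [ 0.5543 -0.23    0.0624] [-1.7999e+02 -1.2000e-01 -5.3210e+01] F [-2.83 -1.69 19.02] q [-0.23  0.83  0.82  1.8  -0.79  0.87  0.05] w 8.2
```

About 4.15 mm of sink, agreeing with 2.76 rad × 1.5. Now I ease the pressure off, open, and back straight up.

```bash
python3 -m pendant '[{"dx":0,"dy":0,"dz":-0.7,"ax":0,"ay":0,"az":0,"claw":0},{"dx":0,"dy":0,"dz":-1.4,"ax":0,"ay":0,"az":0,"claw":0},{"dx":0,"dy":0,"dz":-2,"ax":0,"ay":0,"az":0,"claw":0},{"dx":0,"dy":0,"dz":-2,"ax":0,"ay":0,"az":0,"claw":0}]'; python3 d.py .55 -.23 .06 70
```

```text
clock: 15.95
position: [0.5538, -0.2291, 0.0633]
tool_rot: [3.142, -0.0, -0.925]
force: [-0.9, -1.7, 0.9]
grip_width: 0.0083
d mm [-1.6  3.6  3.3] rot deg [ 1.0000e-02  0.0000e+00 -1.2298e+02]
now 15.95 [ 0.5538 -0.2291  0.0633] [180.    -0.   -52.98] F [-0.87 -1.7   0.89] q [-0.23  0.83  0.82  1.8  -0.79  0.87  0.05] w 8.3
```

```bash
python3 -m pendant '[{"dx":0,"dy":0,"dz":0,"ax":0,"ay":0,"az":0,"claw":12},{"dx":0,"dy":0,"dz":0,"ax":0,"ay":0,"az":0,"claw":16},{"dx":0,"dy":0,"dz":0,"ax":0,"ay":0,"az":0,"claw":22},{"dx":0,"dy":0,"dz":0,"ax":0,"ay":0,"az":0,"claw":30},{"dx":0,"dy":0,"dz":0,"ax":0,"ay":0,"az":0,"claw":38},{"dx":0,"dy":0,"dz":0,"ax":0,"ay":0,"az":0,"claw":40},{"dx":0,"dy":0,"dz":0,"ax":0,"ay":0,"az":0,"claw":40}]' 40;python3 d.py .55 -.23 .06 70
python3 - <<'E'
from h import *
f=eyes.grab_frame("scene")
crop(f["image"],235,315,60,55,10,"pics/m.png")
E
```

```text
clock: 16.53
position: [0.5538, -0.229, 0.0633]
tool_rot: [3.142, -0.0, -0.925]
force: [-0.9, -0.6, -0.1]
grip_width: 0.0403
d mm [-1.5  3.6  3.3] rot deg [   0.     -0.   -122.98]
now 16.5333 [ 0.5538 -0.229   0.0633] [180.    -0.   -52.98] F [-0.87 -0.63 -0.08] q [-0.23  0.83  0.82  1.8  -0.79  0.87  0.05] w 40.3
```

View pics/m.png

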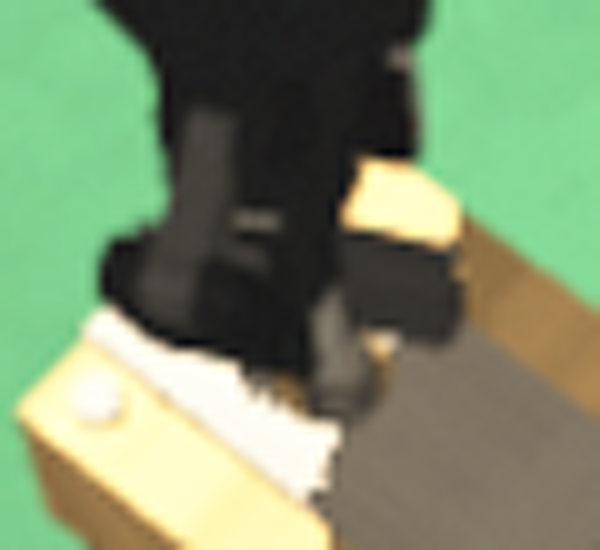

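```bash
python3 -m pendant '[{"dx":0,"dy":0,"dz":-6,"ax":0,"ay":0,"az":0,"claw":40},{"dx":0,"dy":0,"dz":-14,"ax":0,"ay":0,"az":0,"claw":40},{"dx":0,"dy":0,"dz":-24,"ax":0,"ay":0,"az":0,"claw":40},{"dx":0,"dy":0,"dz":-38,"ax":0,"ay":0,"az":0,"claw":40},{"dx":0,"dy":0,"dz":-55,"ax":0,"ay":0,"az":0,"claw":40},{"dx":0,"dy":0,"dz":-75,"ax":0,"ay":0,"az":0,"claw":40},{"dx":0,"dy":0,"dz":-95,"ax":0,"ay":0,"az":0,"claw":40},{"dx":0,"dy":0,"dz":-115,"ax":0,"ay":0,"az":0,"claw":40},{"dx":0,"dy":0,"dz":-130,"ax":0,"ay":0,"az":0,"claw":40},{"dx":0,"dy":0,"dz":-130,"ax":0,"ay":0,"az":0,"claw":40}]';python3 d.py .4 -.1 .22 -53
python3 - <<'E'
from h import *
import pickle
f=eyes.grab_frame("scene");pickle.dump(f,open("n.pkl","wb"))
crop(f["image"],225,305,80,75,7,"pics/n.png")
C=lambda q:[round((q[0]-225+.5)*7-.5),round((q[1]-305+.5)*7-.5)]
for z in(.05,.0765,.1065): print(z,C(proj(f,[.552,-.2315,z])))
E
```

```text
clock: 17.42
position: [0.5548, -0.2299, 0.1974]
tool_rot: [-3.139, -0.004, -0.925]
force: [0.2, -1.0, 0.8]
grip_width: 0.04
d mm [-196.8   45.4  -23.4] rot deg [-0.15 -0.21  0.  ]
now 17.4167 [ 0.5548 -0.2299  0.1974] [-179.85   -0.21  -53.  ] F [ 0.18 -0.98  0.77] q [-0.31  0.69  0.98  1.7  -0.63  1.1  -0.06] w 40.0
0.05 [302, 328]
0.0765 [295, 284]
0.1065 [286, 232]
```

View pics/n.png

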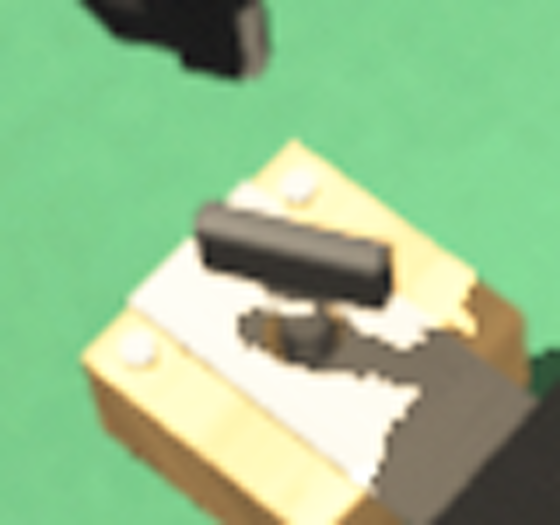

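The screw stands upright in the hole by itself: bar top at about (295,235), predicted (286,232) for a fully sunk, centred screw. I'll move the arm aside for a top-view check and to check the bystanders.

```bash
python3 -m pendant '[{"dx":-30,"dy":5,"dz":-20,"ax":0,"ay":0,"az":0,"claw":40},{"dx":-60,"dy":10,"dz":-20,"ax":0,"ay":0,"az":0,"claw":40},{"dx":-90,"dy":17,"dz":-20,"ax":0,"ay":0,"az":0,"claw":40},{"dx":-120,"dy":25,"dz":-20,"ax":0,"ay":0,"az":0,"claw":40},{"dx":-150,"dy":35,"dz":-20,"ax":0,"ay":0,"az":0,"claw":40},{"dx":-180,"dy":42,"dz":-20,"ax":0,"ay":0,"az":0,"claw":40},{"dx":-195,"dy":45,"dz":-20,"ax":0,"ay":0,"az":0,"claw":40},{"dx":-195,"dy":45,"dz":-20,"ax":0,"ay":0,"az":0,"claw":40},{"dx":-195,"dy":45,"dz":-20,"ax":0,"ay":0,"az":0,"claw":40}]'
python3 - <<'E'
from h import *
import pickle
f=eyes.grab_frame("scene");g=eyes.grab_frame("top");cv2.imwrite("pics/o.png",f["image"]);cv2.imwrite("pics/ot.png",g["image"])
t,s=pickle.load(open("f0.pkl","rb"))
# bystanders: changes between first and last pictures
for n,a,b,pts in(("scene",s,f,dict(mug=(360,303),compass=(322,279),ashtray=(168,393),receiver=(482,218))),("top",t,g,dict(mug=(321,178),compass=(325,228),ashtray=(488,212),receiver=(153,190)))):
  A=cv2.cvtColor(a["image"],6).astype(np.float32);B=cv2.cvtColor(b["image"],6).astype(np.float32)
  for k,(u,v) in pts.items():
    w=slice(v-28,v+29),slice(u-28,u+29); print(n,k,cv2.phaseCorrelate(A[w],B[w],cv2.createHanningWindow((57,57),cv2.CV_32F)))
E
```

```text
clock: 18.22
position: [0.4005, -0.0996, 0.2135]
tool_rot: [-3.141, 0.001, -0.923]
force: [0.6, 0.2, 0.4]
grip_width: 0.04
scene mug ((0.2665627547522966, 0.11270678584270755), 0.68819769276513)
scene compass ((0.027974270555418457, 0.9244821329924129), 0.4450759071773953)
scene ashtray ((-0.0534633803056046, 0.049529583981854586), 0.9328898104031881)
scene receiver ((-0.0073719396099356516, -0.023247755287631122), 0.9882911250326368)
top mug ((-0.015294169350887898, -0.22457225271337222), 0.6128061803181967)
top compass ((-0.45777972605514705, -0.5471031431294655), 0.3110591059260898)
top ashtray ((-0.008230998480726726, 0.05923097151576329), 0.9108813121583726)
top receiver ((0.027827793133283762, -0.04575200139130331), 0.997877074877421)
```

View pics/o.png

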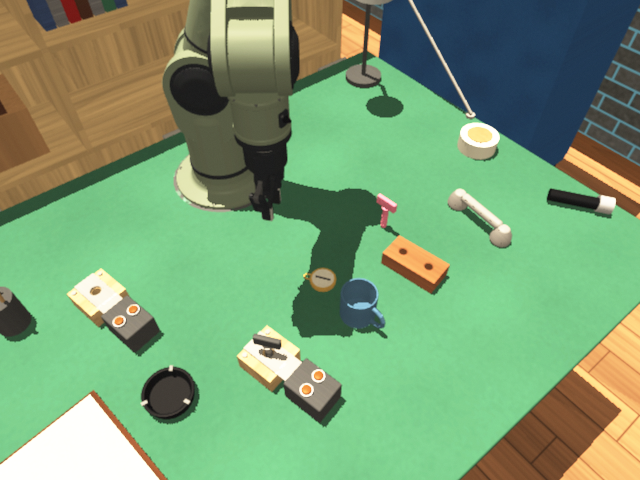

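View pics/ot.png

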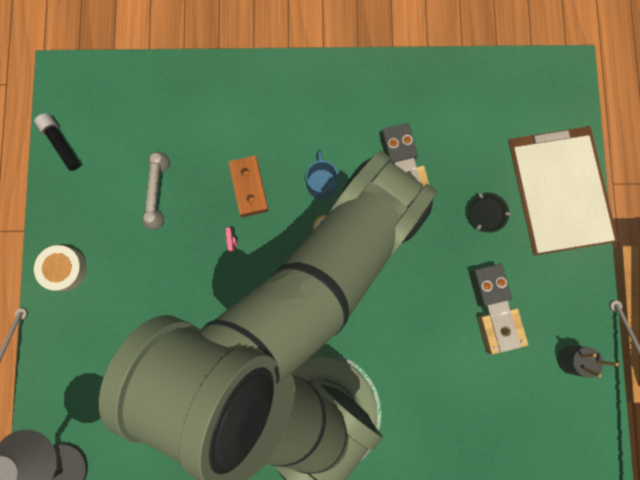

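Scene view: the screw stands at (267,342), and the rack is empty at (415,263). The mug (360,303), compass (322,279), ashtray (168,393) and receiver (482,218) are in their first places; the low-confidence compass and mug correlations are due to the arm's shadow or the arm blocking the view. Handing in.

```bash
python3 -c "
from workcell import job_done; print(job_done())"
```

```text
the job is handed in; nothing more can be done
None
```

The steel screw is out of the rack and stands by itself in the hole of the left-hand cue-light foot-iron. The job was handed in at about 18 s of the 61 s allowed.

- **Depth and turning:** I felt the wood about 35 mm below the mouth of the hole. I then turned the screw 158° clockwise, and it sank about 4.1 mm at the tool, which agrees with 1.5 mm per radian.
- **Pressing force:** The wrist force read 15.5–19 N at the end of each move. Adding the screw's weight makes that roughly 18–22 N on the wood. I had no readings between those moments, so I did not see the peak directly, but nothing suggested it came near 35 N.
- **First grasp missed:** The fingertips looked about 30 mm higher in the camera than the reported tool point. The fingers closed above the bar without touching anything, and a second, deeper grasp held.
- **Final checks:** The scene picture shows the screw upright, within about 1.3 pixels (2–3 mm) of a centred screw, which is inside the hole's play. All four bystanders look to be in their first places. The ashtray and receiver matched their first pictures to within 0.1 pixel in both views.
- **Less certain checks:** The mug and compass comparisons were weak because of the arm's shadow. The arm also partly hid the compass and the foot in the top view, so I judged those two by eye in the scene view.

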